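# Reset the interlock pair, then push in the starter switch

### The job

Rearm the starter on the cart: with one fingertip on each, press the two buttons of the low rectangular interlock box all the way down together, hold them both down for a good two seconds, and let them both come up again. Then push the switch on top of the round starter housing fully in with a fingertip; it stays in. Only press: pick nothing up, leave the other parts on the cart where they lie, and finish clear of everything.

Things in the scene. Friction and masses are not known exactly. Their poses are not given: they have to be found in the camera images.
- reset_box: Interlock box, fixed to the cart: low grey box with a screwed grey lid, 80 mm (its x) by 130 mm (its y) by 42 mm high; origin at the centre of its underside, z up. Two equal round steel buttons stand on the lid, 56 mm apart centre to centre, on its y axis at y = +28 and -28 mm. A black cable gland sticks out 22 mm from its +x side. Position and yaw vary (up to about 0.5 rad either way).
- reset_left_top (a point): Centre of the flat top of the button at the box's y = +28 mm; 62 mm above the cart top when up, 54 mm when fully down; moves with the button. The cap is 26 mm in diameter and 8 mm thick.
- reset_right_top (a point): The same for the button at the box's y = -28 mm. Between the two caps is a clear gap of 30 mm.
- reset_left (a joint): Travel of that button in m: 0 up, 0.008 fully down. Springs back by itself; each button takes about 0.6 N to start and 2.6 N to bottom (some 5.3 N for the two together).
- reset_right (a joint): The same for the other button.
- starter: Starter housing, fixed to the cart: squat grey drum 110 mm in diameter and 60 mm high on a flange of 124 mm with two bolted ears along its y (150 mm over all); a smaller drum 42 mm in diameter and 44 mm high with two 8 mm brass studs stands at its x = +66 mm. Origin at the centre of its underside, z up. It and the interlock box may change sides; yaw up to about 0.5 rad.
- start_switch_top (a point): Centre of the flat-topped black switch cap (28 mm in diameter) in the middle of the drum's top: 85 mm above the cart top at joint value 0, 77 mm when fully in; moves with the switch.
- start_switch (a joint): How far the switch is pushed in, in m: starts at 0 to 0.002, 0.008 fully in. It slides with a steady friction of about 2.5 N and stays where it is left.
- fuel_connector: Loose blue fuel connector lying down, about 70 x 24 x 24 mm, origin under its middle. Leave alone.
- primer_fitting: Loose yellow plastic barbed fitting standing up, 36 mm in diameter, 48 mm high, origin at the centre of its underside. Leave alone.
- key_puller: Loose steel flywheel puller standing on its disc, 60 mm in diameter, 52 mm high, origin at the centre of its underside; stands beyond the starter's small drum. Leave alone.
- anode: Loose zinc anode bar lying flat, 32 x 70 x 14 mm, origin at the centre of its underside; lies beyond the interlock box. Leave alone.
Not all that is in view belongs to the job. Leave any purple or red look-alike of the reset_box alone. What is shaped like the starter but turquoise is not meant.

How it is judged:
On the way, in this order (a step that is already met when the one before it is completed fails the run):
1. both interlock buttons are held down together by the fingers (each at least 5.5 of 8 mm) for 1.7 s without a break (value of joint each of reset_left, reset_right above 0.0055 m and contact force between each of reset_left, reset_right and the fingers above 0.5 N), for 1.7 s.
2. both interlock buttons have come up again (within 1.5 mm) with the starter switch not yet pushed in (value of joint each of reset_left, reset_right below 0.0015 m and value of joint start_switch below 0.004 m), for 0.2 s.
3. the starter switch is pushed in by the fingers (at least 6.5 of 8 mm) (value of joint start_switch above 0.0065 m and contact force between starter and the fingers above 0.5 N), for 0.05 s.
At the end, for the whole second after the job is handed in: Both interlock buttons are up (within 1.5 mm), the starter switch is in (at least 6.5 of its 8 mm), and the four loose parts lie at rest within 20 mm of where they started (value of joint each of reset_left, reset_right below 0.0015 m and value of joint start_switch above 0.0065 m and distance of each of fuel_connector, primer_fitting, key_puller, anode from where it was at the start of the episode below 0.02 m and linear speed of each of fuel_connector, primer_fitting, key_puller, anode below 0.02 m/s); the robot touches nothing.
It fails at once if one interlock button is pressed down (over 5 mm) while the other is still up (under 1.5 mm) ((value of joint reset_left above 0.005 m and value of joint reset_right below 0.0015 m) or (value of joint reset_right above 0.005 m and value of joint reset_left below 0.0015 m)).
It fails at once if the starter switch is pushed in before the interlock buttons have been let up (value of joint start_switch above 0.004 m and value of joint any of reset_left, reset_right above 0.003 m).
It fails at once if a loose part is moved more than 20 mm or lifted more than 10 mm (distance of any of fuel_connector, primer_fitting, key_puller, anode from where it was at the start of the episode above 0.02 m or height (world z) of any of fuel_connector, primer_fitting, key_puller, anode above 0.01 m).
It also fails if it takes over 40 s, if anything falls off the work surface, if the arm or the gripper's body presses on something with over 40 N, if the wrist force passes 120 N, or if a joint passes its speed limit or range.

### The arm

A 6-joint arm with a two-finger parallel gripper is mounted at the origin on the work surface. World frame = base frame: x ahead of the robot, y to its left, z up, the work surface at z = 0. Lengths are in m, angles in rad, forces in N, time in s.
With the tool pointing down it reaches from about 0.35 to 0.775 m from the base axis. Payload 7.3 kg.
Tool frame: the origin (TCP) lies midway between the tips of the shut fingers; the grasp point (between the pads) lies grasp_offset behind it (grasp_offset is the distance from the TCP to the grasp point, in m); z points along the fingers, y is the line along which they close (so a half turn about z gives the same grasp; the last joint's range is limited). The gripper opens to 92 mm and grips with 3 to 60 N. Pads are 19 mm wide; open, the fingers measure 130 mm over their backs; the gripper's body (75 mm by 190 mm) begins 47 mm behind the grasp point.
Start: joints at [-1.261, 0.342, 1.524, -0, 1.275, -0.146], TCP at [0.231, -0.471, 0.227] pointing down, gripper open.
Joint ranges: [-2.53, 2.53], [-0.77, 2.02], [0.04, 2.7], [-1, 4.14], [0.28, 2.66], [-3.11, 3.11]. Speed limits (rad/s): [2.57, 2.57, 3.14, 3.14, 3.14, 3.14].

### API

Orientations are given as [roll, pitch, yaw] about the fixed x, y, z axes, in that order (R = Rz(yaw) Ry(pitch) Rx(roll)).
In Python, from cell import * gives the robot as it stands.
- The arm moves only by the tool step_arm, never from a script. Its argument "plan" is a list of rows, each a list of 5 numbers: the closure, from -1 (fully open) to 1 (shut), then the shift along the tool's x, y, z in m, then the turn about the tool's z in rad. In form: [[hand, x, y, z, twist], ...]. A call has 1 to 20 rows; each row is the pose to reach, as a shift and turn from the pose commanded when the call began, along the tool's axes at that moment; what a row does not reach only later rows make up. A row lasts 1/8 s, in which the tool goes at most 62.5 mm and 10.7 degrees, less where a joint would pass 70% of its speed; a pose out of reach is approached as far as the arm can. A call with a gripper value outside its range is refused whole. The fingers move at their own pace and stop on an object; "grip_force" is the grip in N (left out, the last holds). Time passes only in rows, so rows that repeat a pose let the fingers close. It gives the time, the measured TCP pose, the force, the opening and the grip force at its end, in the units of the state.
- observe(): the state, without advancing time (a new reading comes with each control period).
- read_camera(name): name is "scene" or "top" or "wrist"; returns a dict with "img" (420x560x3 uint8, red, green, blue), "range_z" (420x560 float32, m along the optical axis (not along the pixel's ray), 0 where there is no reading), "fx", "fy", "cx", "cy" (pixels), "k1" (the pictures are not rectified: a ray, as slopes to the right and down, at radius r is drawn at 1 + k1 r^2 times it, then the intrinsics apply), "R" (3x3) and "t" (3): a world point X has camera coordinates R X + t; the wrist camera has in their place "T_tool_cam" (4x4, takes a point from camera to tool coordinates, whose origin is the TCP and whose axes are the flange's). Camera axes: x right, y down, z forward; pixel columns grow to the right and rows downward; lengths in m; the calibration is good to about 2 mm. A picture is of the moment at which its call begins: read the wrist's pose just before it.
- hand_in(): hands the job in; it is judged then, once.
The state is a dict: "time": time; "qpos": joint angles; "qvel": joint speeds; "joint_efforts": joint torques, N m; "tool_pos": TCP position; "tool_rot": TCP orientation; "contact_force": force on the tool from outside, world axes, zero at the start; "torque": the same for the moment, N m; "opening": finger opening in m; "grip_force": force on a finger pad.
Only numpy, scipy, OpenCV 4.12 (cv2) and the standard library are available. Lean on these libraries where they do the work, as an engineer would, in place of code of your own. Each camera call takes 0.05 s, during which the arm holds its last target. There are 200 camera calls.

## Working session

There is one attempt and no reset: what is moved stays moved. The work goes in short steps, Python scripts to look and compute and a tool call to move; the robot and the scene stay as the last step left them, time stands still between calls to the robot, and variables do not carry over. Pictures are saved under pics/ and viewed, at most 10 in all, crops included, and the job is handed in when it is done.

Besides the shell and the picture viewer there is one more tool, called as name(argument=value, ...) on one line, values as JSON. step_arm: Moves the arm, as the interface text tells. Its arguments: {"type":"object","properties":{"plan":{"type":"array","items":{"type":"array","items":{"type":"number"}}},"grip_force":{"type":"number"}},"required":["plan"]}

```bash
mkdir -p pics; ls
python3 - <<'E'
from cell import *
import cv2,numpy as np,pickle
d={}
for n in("scene","top"):
    c=read_camera(n);d[n]=c
    cv2.imwrite(f"pics/{n}0.png",c["img"][:,:,::-1])
    print(n,c["fx"],c["cx"],c["cy"],c["k1"],c["R"],c["t"])
pickle.dump(d,open("c0.pkl","wb"))
s=observe();print(s)
E
```

```text
pics
scene 405.9037545579904 277.20992252300204 208.4223501058288 -0.012507060193891464 [[ 0.86924583  0.49400354 -0.019292  ]
 [ 0.30210555 -0.56166284 -0.77023833]
 [-0.39133606  0.66369824 -0.6374643 ]] [-0.41980448 -0.16012123  1.22952657]
top 479.09730184513006 275.1205986250558 211.80742886279592 0.0419013698225545 [[-0.0767479  -0.99704671 -0.00275864]
 [-0.97533813  0.07565057 -0.2073464 ]
 [ 0.20694274 -0.01322279 -0.9782637 ]] [-0.04165856  0.55282884  0.96522373]
{'time': 0.1, 'qpos': array([-1.26099553e+00,  3.42642385e-01,  1.52491601e+00, -3.12494971e-06,
        1.27537236e+00, -1.46010337e-01]), 'qvel': array([ 0.00118281, -0.00267045, -0.00221111, -0.00237544,  0.00065295,
       -0.00091633]), 'joint_efforts': array([ 1.96685636e-03, -4.32002735e+01, -2.44694835e+01,  7.18951668e-02,
        5.25789033e-02, -4.94292897e-05]), 'tool_pos': array([ 0.23100583, -0.47105356,  0.2261219 ]), 'tool_rot': array([-3.14026835e+00, -1.91726667e-04,  4.55811922e-01]), 'contact_force': array([ 0.15656444, -0.39987993,  0.38527338]), 'torque': array([-0.03346319, -0.01679073,  0.03596689]), 'grip_force': 0.0, 'opening': 0.09187504543728715}
```

View pics/top0.png

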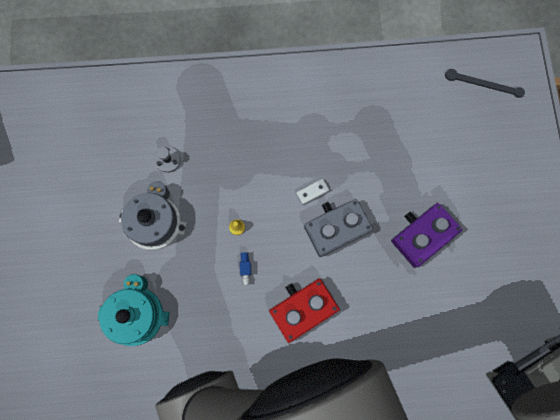

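View pics/scene0.png

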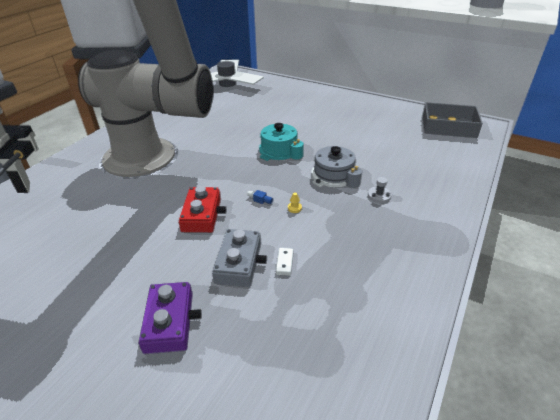

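The top view (560x420) shows these candidates:
- **Boxes:** grey (338,227), red (304,310) and purple (427,235). I choose the grey one, with buttons at about (329,231) and (352,219).
- **Starters:** grey (148,218) and turquoise (133,317). I choose the grey one, with its black switch at (146,216).

In the scene view the grey box buttons are at (239,237) and (234,256), and the switch is at (335,152).

```bash
cat > h.py <<'E'
import numpy as np,cv2
def K(c): return np.array([[c["fx"],0,c["cx"]],[0,c["fy"],c["cy"]],[0,0,1.]])
def slopes(c,uv):
    return cv2.undistortPoints(np.array(uv,float).reshape(-1,1,2),K(c),np.array([c["k1"],0,0,0.]),None,None).reshape(-1,2)
def ray(c,uv):  # origin, directions (world), depth-scaled
    s=slopes(c,uv); d=np.c_[s,np.ones(len(s))]
    return -c["R"].T@c["t"], d@c["R"]
def plane(c,uv,z):
    o,d=ray(c,uv); return o+d*((z-o[2])/d[:,2])[:,None]
def tri(c1,u1,c2,u2):
    P=[np.c_[c["R"],c["t"]] for c in(c1,c2)]
    X=cv2.triangulatePoints(P[0],P[1],slopes(c1,u1).T.copy(),slopes(c2,u2).T.copy()); return (X[:3]/X[3]).T
def cloud(c):
    h,w=c["range_z"].shape; u,v=np.meshgrid(np.arange(w),np.arange(h))
    o,d=ray(c,np.c_[u.ravel(),v.ravel()]); X=o+d*c["range_z"].reshape(-1,1)
    return X.reshape(h,w,3)
def blob(mask,near,r=14):
    n,l,st,ce=cv2.connectedComponentsWithStats(mask.astype(np.uint8))
    k=min(range(1,n),key=lambda i:np.hypot(*(ce[i]-near))+(100 if st[i,4]<25 else 0)); return ce[k],st[k]
E
python3 - <<'E'
import pickle;from h import *
d=pickle.load(open("c0.pkl","rb"));seeds={"top":[(329,231),(352,219),(146,216)],"scene":[(234,256),(239,237),(335,152)]}
for n,c in d.items():
    X=cloud(c)
    for i,s in enumerate(seeds[n]):
        u,v=s; print(n,i,"cloud@seed",np.median(X[v-2:v+3,u-2:u+3].reshape(-1,3),0).round(4),"rgb",c["img"][v,u])
        lo=.050 if i<2 else .07
        m=(X[:,:,2]>lo)&(X[:,:,2]<.1); 
        w=np.zeros_like(m);w[v-20:v+20,u-20:u+20]=1
        ce,st=blob(m&w,s);print("   ",ce,st, plane(c,[ce],.062 if i<2 else .085).round(4))
    ctr=seeds[n][0] 
a=cv2.resize(d["top"]["img"][190:265,290:390,::-1],None,fx=4,fy=4,interpolation=2)
b=cv2.resize(d["top"]["img"][175:250,100:200,::-1],None,fx=4,fy=4,interpolation=2)
e=cv2.resize(d["scene"]["img"][220:295,200:300,::-1],None,fx=4,fy=4,interpolation=2)
f=cv2.resize(d["scene"]["img"][130:205,290:390,::-1],None,fx=4,fy=4,interpolation=2)
cv2.imwrite("pics/crop.png",np.vstack([np.hstack([a,b]),np.hstack([e,f])]))
E
```

```text
scene 0 cloud@seed [ 0.5283 -0.2532  0.0605] rgb [148 157 166]
    [233.15652174 253.23478261] [227 248  13  11 115] [[ 0.5238 -0.2495  0.062 ]]
scene 1 cloud@seed [ 0.5064 -0.2023  0.0604] rgb [143 150 159]
    [238.74257426 234.5049505 ] [233 230  12  10 101] [[ 0.503  -0.1982  0.062 ]]
scene 2 cloud@seed [0.5608 0.1778 0.077 ] rgb [19 12 20]
    [335.45070423 149.63380282] [331 146  10   8  71] [[0.5614 0.1772 0.085 ]]
top 0 cloud@seed [ 0.4973 -0.1943  0.0616] rgb [136 142 156]
    [328.5        229.72033898] [323 224  12  12 118] [[ 0.4999 -0.1933  0.062 ]]
top 1 cloud@seed [ 0.5188 -0.245   0.0616] rgb [134 142 152]
    [351.70689655 218.35344828] [346 213  12  12 116] [[ 0.5204 -0.2447  0.062 ]]
top 2 cloud@seed [0.5543 0.1835 0.0841] rgb [13 19 18]
    [143.45637584 215.10067114] [137 209  14  13 149] [[0.5564 0.1885 0.085 ]]
```

View pics/crop.png

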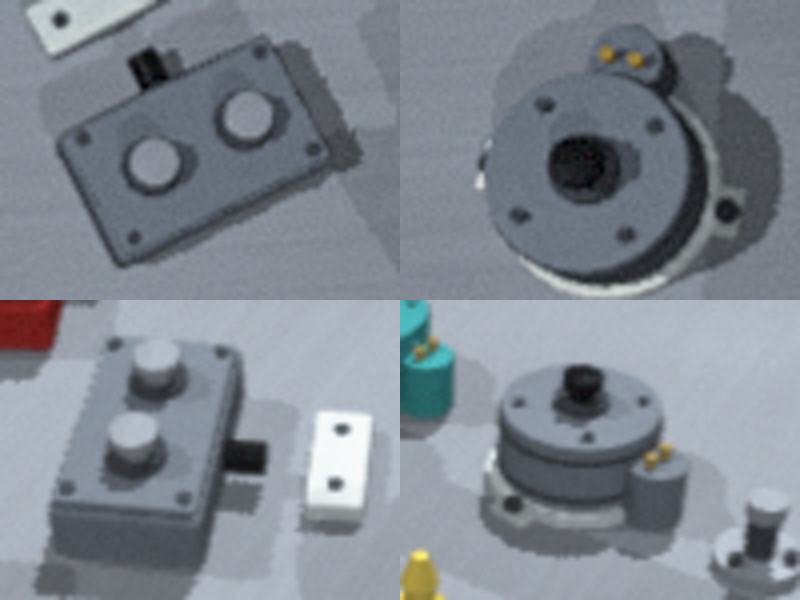

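The crop confirms the grey box with its two steel buttons, a gland on the far side and the anode beyond. It also shows the grey drum with its black switch and the small drum carrying brass studs. The box centre is about (0.511,-0.220) with yaw about 0.38, so I move above it and look with the wrist camera.

step_arm(plan=[[0.196,0.05,-0.014,0.005,0.02],[0.196,0.11,-0.03,0.01,0.07],[0.196,0.17,-0.047,0.015,0.07],[0.196,0.23,-0.064,0.02,0.07],[0.196,0.29,-0.081,0.025,0.07],[0.196,0.34,-0.095,0.03,0.07],[0.196,0.361,-0.101,0.03,0.07],[0.196,0.361,-0.101,0.03,0.07],[0.196,0.361,-0.101,0.03,0.07],[0.196,0.361,-0.101,0.03,0.07]])

```text
time: 1.35
tool_pos: [0.5101, -0.2227, 0.1968]
tool_rot: [3.141, 0.0, 0.384]
contact_force: [-0.1, -0.4, 0.5]
opening: 0.0369
grip_force: 0.0
```

```bash
cat >> h.py <<'E'
def wrist():
    from cell import observe,read_camera
    from scipy.spatial.transform import Rotation as Ro
    s=observe();c=read_camera("wrist")
    T=np.eye(4);T[:3,:3]=Ro.from_euler("xyz",s["tool_rot"]).as_matrix();T[:3,3]=s["tool_pos"]
    M=np.linalg.inv(T@c["T_tool_cam"]);c["R"],c["t"]=M[:3,:3],M[:3,3];return s,c
def proj(c,X):
    return cv2.projectPoints(np.array(X,float).reshape(-1,1,3),cv2.Rodrigues(c["R"])[0],c["t"],K(c),np.array([c["k1"],0,0,0.]))[0].reshape(-1,2)
E
python3 - <<'E'
from h import *;import pickle
s,c=wrist();pickle.dump((s,c),open("w1.pkl","wb"))
print(s["time"],s["tool_pos"],s["tool_rot"],s["opening"],c["k1"]);print(c["T_tool_cam"].round(3))
print(proj(c,[[.5,-.1945,.062],[.521,-.246,.062]]))
X=cloud(c);m=(X[:,:,2]>.055)&(X[:,:,2]<.07)
n,l,st,ce=cv2.connectedComponentsWithStats(m.astype(np.uint8))
for i in range(1,n):
    if st[i,4]>100: print(ce[i],st[i],plane(c,[ce[i]],.062),np.median(X[l==i][:,2]))
cv2.imwrite("pics/w1.png",c["img"][:,:,::-1])
E
```

```text
1.35 [ 0.51007211 -0.2227184   0.19677116] [3.14147404e+00 2.77387728e-04 3.84277520e-01] 0.036922592296717474 -0.03544152975188552
[[ 0.001 -0.953 -0.302  0.082]
 [ 1.     0.001  0.001 -0.   ]
 [-0.    -0.302  0.953 -0.157]
 [ 0.     0.     0.     1.   ]]
[[247.45417983 195.33536498]
 [306.66897372 195.21648385]]
[245.96206897 194.82758621] [233 182  27  27 580] [[ 0.49993716 -0.1930285   0.062     ]] 0.06103696647955159
[304.78162912 194.87868284] [292 182  27  27 577] [[ 0.52063505 -0.24422584  0.062     ]] 0.061072532802655066
[461.71621622 277.97972973] [450 269  22  22 296] [[ 0.50016096 -0.43069416  0.062     ]] 0.06104126543547944
```

View pics/w1.png

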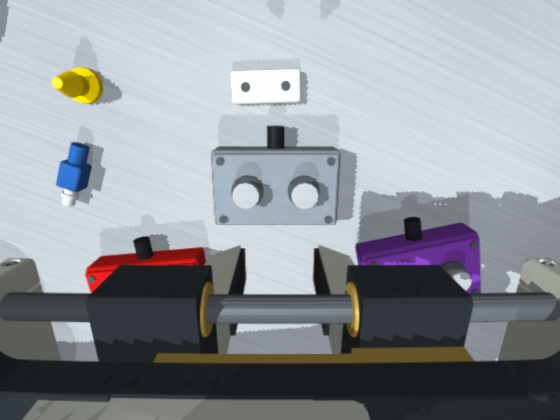

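The wrist view shows the grey box centred, with buttons at (246,195) and (305,195) and neighbours clear of the fingers. Triangulated cap height is about 61–62 mm. I correct the position by 3 mm and descend to just above the caps.

step_arm(plan=[[0.196,0.0015,-0.003,0.03,0],[0.196,0.0015,-0.003,0.07,0],[0.196,0.0015,-0.003,0.1,0],[0.196,0.0015,-0.003,0.115,0],[0.196,0.0015,-0.003,0.122,0],[0.196,0.0015,-0.003,0.122,0],[0.196,0.0015,-0.003,0.122,0]])

```text
time: 2.28
tool_pos: [0.5117, -0.2189, 0.0758]
tool_rot: [3.14, -0.001, 0.386]
contact_force: [-0.3, 0.1, -0.0]
opening: 0.0368
grip_force: 0.0
```

Run:
```python
from h import *
s,c=wrist();print(s["time"],s["tool_pos"],s["tool_rot"],s["opening"],s["contact_force"])
cv2.imwrite("pics/w2.png",c["img"][:,:,::-1])
```

```text
2.275 [ 0.51168319 -0.2188762   0.07580053] [ 3.13985135e+00 -1.21809636e-03  3.85764010e-01] 0.036817367825379255 [-0.28543961  0.11153554 -0.01120771]
```

View pics/w2.png

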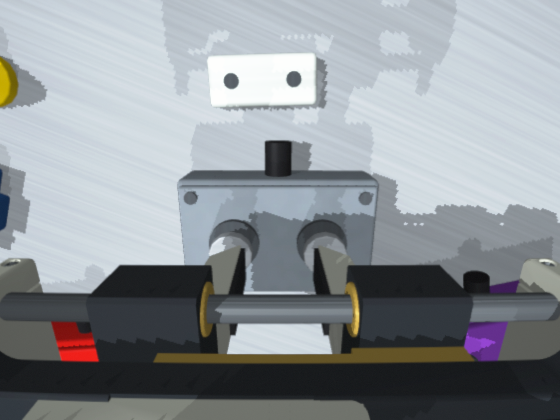

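Both fingers sit symmetrically over the caps, at (232,245) and (325,245). I press slowly in even steps.

step_arm(plan=[[0.196,0,0,0.005,0],[0.196,0,0,0.01,0],[0.196,0,0,0.013,0],[0.196,0,0,0.015,0],[0.196,0,0,0.017,0],[0.196,0,0,0.019,0],[0.196,0,0,0.021,0],[0.196,0,0,0.021,0],[0.196,0,0,0.021,0]])

```text
time: 3.45
tool_pos: [0.5109, -0.2184, 0.0542]
tool_rot: [-3.142, 0.0, 0.386]
contact_force: [-3.5, 1.6, 7.8]
opening: 0.0371
grip_force: 4.1
```

The vertical force is 7.8 N, above the 5.3 N needed for both to bottom. I add 1 mm and hold for over 2 s.

step_arm(plan=[[0.196,0,0,0.001,0],[0.196,0,0,0.001,0],[0.196,0,0,0.001,0],[0.196,0,0,0.001,0],[0.196,0,0,0.001,0],[0.196,0,0,0.001,0],[0.196,0,0,0.001,0],[0.196,0,0,0.001,0],[0.196,0,0,0.001,0],[0.196,0,0,0.001,0],[0.196,0,0,0.001,0],[0.196,0,0,0.001,0],[0.196,0,0,0.001,0],[0.196,0,0,0.001,0],[0.196,0,0,0.001,0],[0.196,0,0,0.001,0],[0.196,0,0,0.001,0],[0.196,0,0,0.001,0],[0.196,0,0,0.001,0],[0.196,0,0,0.001,0]])

```text
time: 5.95
tool_pos: [0.511, -0.2184, 0.0541]
tool_rot: [3.141, -0.0, 0.386]
contact_force: [-6.0, 3.5, 15.4]
opening: 0.037
grip_force: 7.5
```

Run:
```python
from h import *
from cell import *
s=observe();print(s["time"],s["tool_pos"],s["opening"],s["contact_force"],s["torque"],s["grip_force"])
for n in("top","scene"):
    c=read_camera(n);X=cloud(c)
    uv=proj(c,[[.4999,-.1935,.055],[.5207,-.2447,.055]]).round().astype(int)
    for u,v in uv:
        p=X[v-8:v+9,u-8:u+9].reshape(-1,3);print(n,(u,v),np.percentile(p[:,2],[50,80]).round(4))
    if n=="scene":
        a=c["img"][200:300,180:300,::-1]; cv2.imwrite("pics/press.png",cv2.resize(a,None,fx=5,fy=5,interpolation=2))
```

```text
5.95 [ 0.51096143 -0.21839088  0.05405876] 0.037041998523286344 [-5.96071974  3.51360028 15.4247865 ] [0.63270152 1.01987748 0.00885615] 7.476692323107272
top (np.int64(328), np.int64(230)) [0.5242 0.5375]
top (np.int64(351), np.int64(219)) [0.4973 0.5068]
scene (np.int64(239), np.int64(235)) [0.1607 0.162 ]
scene (np.int64(234), np.int64(254)) [0.0543 0.131 ]
```

View pics/press.png

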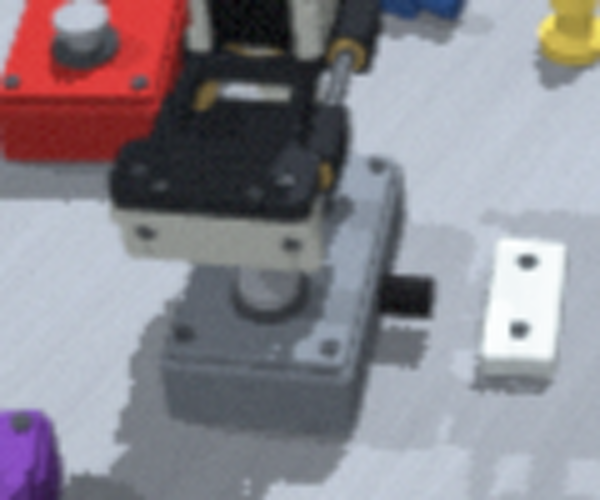

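Adding 1 mm doubled the force with no movement, so both buttons were bottomed at 54 mm and held for over 2 s. I release now, then move above the starter with the fingers shut.

step_arm(plan=[[0.196,0,0,-0.004,0],[0.196,0,0,-0.009,0],[0.196,0,0,-0.015,0],[0.196,0,0,-0.03,0],[0.196,0,0,-0.06,0],[0.196,0,0,-0.1,0],[0.196,0,0,-0.13,0],[0.196,0,0,-0.145,0],[0.196,0,0,-0.145,0],[0.196,0,0,-0.145,0]])

```text
time: 7.3
tool_pos: [0.5105, -0.2181, 0.1965]
tool_rot: [-3.14, 0.001, 0.386]
contact_force: [0.6, 0.1, -0.2]
opening: 0.0369
grip_force: 0.0
```

step_arm(plan=[[1,0.02,-0.037,0,0],[1,0.045,-0.083,0,0],[1,0.07,-0.13,0,0],[1,0.095,-0.176,0,0],[1,0.12,-0.222,0,0],[1,0.145,-0.268,0,0],[1,0.17,-0.315,0,0],[1,0.185,-0.342,0,0],[1,0.193,-0.357,0,0],[1,0.193,-0.357,0,0],[1,0.193,-0.357,0,0],[1,0.193,-0.357,0,0]])

```text
time: 8.8
tool_pos: [0.5556, 0.1836, 0.1977]
tool_rot: [3.141, 0.0, 0.384]
contact_force: [0.8, -1.5, 0.1]
opening: 0.0006
grip_force: 0.0
```

Run:
```python
from h import *
s,c=wrist();print(s["time"],s["tool_pos"],s["tool_rot"],s["opening"],s["contact_force"])
X=cloud(c);m=(X[:,:,2]>.076)&(X[:,:,2]<.095)
n,l,st,ce=cv2.connectedComponentsWithStats(m.astype(np.uint8))
for i in range(1,n):
    if st[i,4]>60:
        P=X[l==i]; print(ce[i].round(1),st[i],plane(c,[ce[i]],.083).round(4),np.median(P,0).round(4))
cv2.imwrite("pics/w3.png",c["img"][:,:,::-1])
from cell import *
c=read_camera("top");X=cloud(c)
for p in([.4999,-.1935,.062],[.5207,-.2447,.062]):
    u,v=proj(c,[p])[0].round().astype(int);print(np.median(X[v-2:v+3,u-2:u+3,2]))
```

```text
8.8 [0.55564312 0.1836259  0.19771091] [3.14128632e+00 2.16819403e-04 3.84173429e-01] 0.000586717023702155 [ 0.82676054 -1.47005049  0.08630228]
[272.9 198.7] [258 184  31  31 765] [[0.557  0.1902 0.083 ]] [0.557  0.1902 0.0832]
[157.  347.5] [149 341  15  12 130] [[0.3622 0.2425 0.083 ]] [0.3618 0.2427 0.0831]
0.06157583366081243
0.061933524035243104
```

View pics/w3.png

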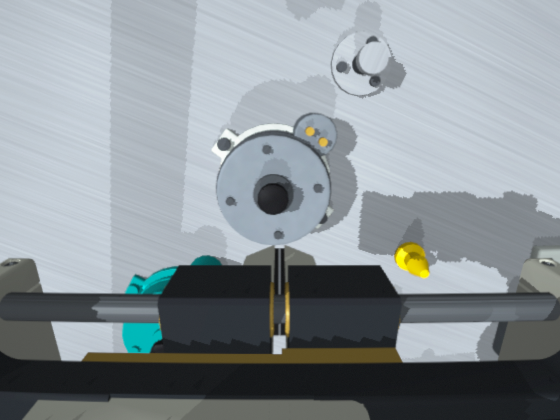

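The wrist view shows the switch on the grey drum at (273,199), with a cap height of 83 mm. Both buttons are back up at 62 mm. I correct by 3–4 mm and press the switch.

step_arm(plan=[[1,0.003,-0.004,0.03,0],[1,0.003,-0.004,0.065,0],[1,0.003,-0.004,0.09,0],[1,0.003,-0.004,0.102,0],[1,0.003,-0.004,0.107,0],[1,0.003,-0.004,0.111,0],[1,0.003,-0.004,0.114,0],[1,0.003,-0.004,0.117,0],[1,0.003,-0.004,0.12,0],[1,0.003,-0.004,0.121,0],[1,0.003,-0.004,0.121,0],[1,0.003,-0.004,0.121,0]])

```text
time: 10.4
tool_pos: [0.5573, 0.1898, 0.0772]
tool_rot: [3.141, -0.001, 0.386]
contact_force: [0.6, 0.0, 5.8]
opening: 0.0003
grip_force: 2.7
```

step_arm(plan=[[1,0,0,0.001,0],[1,0,0,0.001,0],[1,0,0,0.001,0]])

```text
time: 10.78
tool_pos: [0.5574, 0.1898, 0.0772]
tool_rot: [3.141, -0.002, 0.386]
contact_force: [-1.8, -0.1, 11.4]
opening: 0.0002
grip_force: 5.8
```

step_arm(plan=[[1,0,0,-0.005,0],[1,0,0,-0.02,0],[1,0,0,-0.05,0],[1,0,0,-0.09,0],[1,0,0,-0.12,0],[1,0,0,-0.13,0],[1,0,0,-0.13,0],[1,0,0,-0.13,0]])

```text
time: 11.78
tool_pos: [0.5561, 0.1896, 0.2042]
tool_rot: [-3.141, 0.003, 0.386]
contact_force: [-1.0, -0.4, -0.8]
opening: -0.0001
grip_force: 0.0
```

Run:
```python
from h import *
import pickle
from cell import *
s,c=wrist();X=cloud(c);print(s["time"],s["contact_force"])
u,v=proj(c,[[.557,.19,.077]])[0].round().astype(int);print("switch z",np.median(X[v-3:v+4,u-3:u+4,2]))
c=read_camera("top");X=cloud(c);o=pickle.load(open("c0.pkl","rb"))["top"]
for p in([.4999,-.1935,.062],[.5207,-.2447,.062]):
    u,v=proj(c,[p])[0].round().astype(int);print(np.median(X[v-2:v+3,u-2:u+3,2]))
for nm,(u,v) in dict(blue=(245,267),yellow=(237,227),anode=(313,191),puller=(168,158)).items():
    print(nm,np.abs(c["img"].astype(int)-o["img"])[v-12:v+13,u-12:u+13].mean().round(1))
```

```text
11.775 [-0.9763149  -0.40427594 -0.81219227]
switch z 0.07610868468030746
0.06228037716931556
0.0625674101628183
blue 10.7
yellow 19.9
anode 40.6
puller 19.5
```

The switch is in at 76–77 mm, both buttons are up at 62 mm and the arm is clear. The arm never came near the loose parts. The changed pixels around them fit the arm's shadow, though I did not check that separately.

```bash
python3 -c "
from cell import *
print(hand_in())"
```

```text
the job is handed in; nothing more can be done
None
```

The job is handed in, with no verdict returned: both interlock buttons were held fully down together for over 2 s and came back up, the starter switch is in, and the arm is clear; I did not re-measure the loose parts at the end.

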